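Snap home the four cover rivets of an antenna sample holder, crosswise

TASK

The clear cover of the antenna sample holder is held by four black snap rivets whose pins still stand proud. Push each pin fully home, gently and one at a time with the fingertips, crosswise so that the cover beds flat: first the pin beside the red dot, then the one diagonally opposite it, then the other one at the end with the brass connector, and last the remaining one. Do not press on the cover itself, do not shove or lift the holder, and leave the things round it alone.

Things in the scene. Friction and masses are not known exactly. Their poses are not given: they have to be found in the camera images.
- holder: Aluminium sample holder with clear cover, loose on the bench, 0.4 kg, 84 (x) x 112 (y) x 20 mm; only the rivets stand higher. Origin: centre of its underside. A brass connector barrel sticks out about 15 mm at its -x end, 13 mm above the bench. It may be turned any way round. Pins in its frame, x, y in mm: 1 (-30, +44), 2 (+30, -44), 3 (-30, -44), 4 (+30, +44).
- cover: Clear plastic cover plate, 82 x 110 x 3 mm, part of the holder, its top 20 mm above the bench; axes as the holder's, origin at the centre of its underside. It lies on a soft rubber gasket that gives about 1 mm for 4 to 5 N, about 4 mm at most, and springs back; rivets and cover give together. At x = -13, y = +47 mm on it is a painted red dot 11 mm across, beside pin 1.
- pin_1_top (a point): Centre of the top of pin 1's head (black, round, 11 mm across, 2.5 mm thick), beside the red dot at the connector end. 29 to 31 mm above the bench at the start, 25 mm when home (the gasket unloaded), on a fixed black collar 15 mm across whose top is 22.5 mm above the bench.
- pin_2_top (a point): Centre of the top of the second pin's head: diagonally opposite pin 1, away from the connector end. Heights as pin 1.
- pin_3_top (a point): Centre of the top of the third pin's head: at the connector end, the corner without the red dot. Heights as pin 1.
- pin_4_top (a point): Centre of the top of the fourth pin's head: diagonally opposite pin 3. Heights as pin 1.
- pin_1 (a joint): How far pin 1 is pushed in, m: 0 = fully proud, 0.006 = home (firm stop, head on its collar); starts between 0 and 0.002. It slides straight down under about 3 N and stays where it is left. The same for the other pins.
- pin_2 (a joint): As pin_1, for the second pin.
- pin_3 (a joint): As pin_1, for the third pin.
- pin_4 (a joint): As pin_1, for the fourth pin.
- spares_tray: Blue open tray with spare rivets, 56 x 76 x 16 mm, loose; origin at the centre of its underside. Leave alone.
- solder_spool: Spool of solder, 54 mm across, 40 mm high, loose, standing. Origin at the centre of its underside. Leave alone.
- screwdriver: Screwdriver with a red handle, 168 mm long, 25 mm high, lying along its y axis, loose. Leave alone.
- attenuator: Black finned coaxial attenuator, 20 x 58 x 20 mm, lying along its y axis, loose. Leave alone.

How it is judged:
On the way, in this order (a step that is already met when the one before it is completed fails the run):
1. the pin beside the red dot is pushed home (value of joint pin_1 above 0.005 m), for 0.1 s.
2. the diagonally opposite pin is pushed home (value of joint pin_2 above 0.005 m), for 0.1 s.
3. the other pin at the connector end is pushed home (value of joint pin_3 above 0.005 m), for 0.1 s.
4. the last pin is pushed home (value of joint pin_4 above 0.005 m), for 0.1 s.
At the end, for the whole second after the job is handed in: all four pins are home (pushed in by more than 5 of their 6 mm), the holder lies flat and still on the bench within 20 mm of where it was, and the four things round it are within 10 mm of where they were (value of joint each of pin_1, pin_2, pin_3, pin_4 above 0.005 m and distance of holder from where it was at the start of the episode below 0.02 m and angle between holder's own z axis and vertical below 0.03 rad and linear speed of holder below 0.02 m/s and distance of each of spares_tray, solder_spool, screwdriver, attenuator from where it was at the start of the episode below 0.01 m); the robot touches nothing.
It fails at once if the holder is pressed harder than 30 N (contact force between the fingers and holder above 30 N).
It fails at once if the clear cover is pressed with over 8 N (contact force between the fingers and cover above 8 N).
It fails at once if the holder is lifted or tipped (height (world z) of holder above 0.006 m or angle between holder's own z axis and vertical above 0.12 rad).
It fails at once if the holder is shoved by more than 20 mm (distance of holder from where it was at the start of the episode above 0.02 m).
It fails at once if a bystander is moved by more than 10 mm (distance of any of spares_tray, solder_spool, screwdriver, attenuator from where it was at the start of the episode above 0.01 m).
It also fails if it takes over 54 s, if anything falls off the work surface, if the arm or the gripper's body presses on something with over 40 N, if the wrist force passes 120 N, or if a joint passes its speed limit or range.

ROBOT

A 6-joint arm with a two-finger parallel gripper is mounted at the origin on the work surface; the furniture and walls round the work are solid. World frame = base frame: x ahead of the robot, y to its left, z up, the work surface at z = 0. Lengths are in m, angles in rad, forces in N, time in s.
With the tool pointing down it reaches from about 0.375 to 0.9 m from the base axis. Payload 3.1 kg.
Tool frame: the origin (TCP) lies midway between the tips of the shut fingers; the grasp point (between the pads) lies 19 mm behind it; z points along the fingers, y is the line along which they close (so a half turn about z gives the same grasp; the last joint's range is limited). The gripper opens to 85 mm and grips with 20 to 120 N. Pads are 22 mm wide; open, the fingers measure 114 mm over their backs; the gripper's body (76 mm by 85 mm) begins 54 mm behind the grasp point. The pads swing forward as they close: fully open they stand 13 mm farther back than shut.
Start: joints at [-0.178, 0.527, 1.433, -0, 1.181, -0.178], TCP at [0.625, 0, 0.231] pointing down, gripper open.
Joint ranges: [-3.08, 3.08], [-0.75, 2.2], [0.22, 2.44], [-1.43, 4.57], [0, 2.65], [-2.85, 2.85]. Speed limits (rad/s): [2.79, 2.79, 3.14, 3.14, 3.14, 3.14].

INTERFACE

Orientations are given as a unit quaternion [x, y, z, w].
In Python, from station import manip gives the robot as it stands.
- The arm moves only by the tool step_arm, never from a script. Its argument "targets" is text: rows parted by semicolons, each of 4 numbers parted by spaces: the shift along the tool's x, y, z in mm, then the turn about the tool's z in degrees. A call has 1 to 12 rows; each row is the pose to reach, as a shift and turn from the pose commanded when the call began, along the tool's axes at that moment; what a row does not reach only later rows make up. A row lasts 1/10 s, in which the tool goes at most 50 mm and 8.59 degrees, less where a joint would pass 70% of its speed; a pose out of reach is approached as far as the arm can. A call with a gripper value outside its range is refused whole. "gripper" is the closure, from 0 (fully open) to 1 (shut), set as the call begins (left out, the last holds). The fingers move at their own pace and stop on an object; "squeeze" is the grip in N (left out, the last holds). Time passes only in rows, so rows that repeat a pose let the fingers close. It gives the time, the measured TCP pose, the force, the opening and the grip force at its end, in the units of the state.
- manip.sense(): the state, without advancing time (a new reading comes with each control period).
- manip.snapshot(name): name is "scene" or "side" or "wrist"; returns the picture (480x640x3 uint8, red, green, blue); there is no depth.
- manip.get_calibration(name): a dict with "fov_y" (degrees; the focal length in pixels is half the picture's height over the tangent of half this angle, whatever the lens; pixels are square), "cx", "cy" (the principal point, pixels), "extrinsics" (4x4, takes a point from camera to world coordinates); the wrist camera has in their place "tool_from_camera" (4x4, takes a point from camera to tool coordinates, whose origin is the TCP and whose axes are the flange's). Camera axes: x right, y down, z forward; pixel columns grow to the right and rows downward; lengths in m; the calibration is good to about 2 mm. The wrist camera is an equidistant fisheye: a pixel r from the principal point sees the ray r / f radians off the axis. A picture is of the moment at which its call begins: read the wrist's pose just before it. get_calibration takes no time and is no camera call.
- manip.sign_off(): hands the job in; it is judged then, once.
Trained networks look in the newest picture that a camera, given by its name, has taken for a name from the list of things; names that differ only in an ending like _2 or _b are one class to them, and where a whole thing is asked for, a point or a joint stands for the part that bears it (a point fixed in the world has none). Each returns a list of dicts, best first, with "p" (0 to 1); they miss things now and then, are a little off and sometimes report something else, mostly with a low value. They report only what shows in the picture. A call takes as long as a camera call.
- manip.recognise(camera, query): "position" ([column, row] in pixels, amid what is visible of it).
- manip.masks_of(camera, query): "pixels" (480x640 bool, what is visible of it) and "position" ([column, row] in pixels, amid what is visible of it).
- manip.mark_of(camera, query): "position" ([column, row] in pixels: a listed point, or the origin of a listed thing).
The state is a dict: "t": time; "q": joint angles; "qd": joint speeds; "tau": joint torques, N m; "tcp_pos": TCP position; "tool_rot": TCP orientation; "force": force on the tool from outside, world axes, zero at the start; "ft_torque": the same for the moment, N m; "finger_gap": opening from 0.0 (shut) to 1.0 (fully open); "gripper_force": force on a finger pad.
Only numpy, scipy, OpenCV 4.12 (cv2) and the standard library are available. Lean on these libraries where they do the work, as an engineer would, in place of code of your own. Each camera call takes 0.05 s, during which the arm holds its last target. There are 200 camera calls.

## Working session

There is one attempt and no reset: what is moved stays moved. The work goes in short steps, Python scripts to look and compute and a tool call to move; the robot and the scene stay as the last step left them, time stands still between calls to the robot, and variables do not carry over. Pictures are saved under pics/ and viewed, at most 10 in all, crops included, and the job is handed in when it is done.

Besides the shell and the picture viewer there is one more tool, called after "Emit:" as a command line: name --argument value ..., lists and objects as JSON in quotes. step_arm: Moves the arm, as the interface text tells. Its arguments: {"type":"object","properties":{"targets":{"type":"string"},"gripper":{"type":"number"},"squeeze":{"type":"number"}},"required":["targets"]}

```bash
mkdir -p pics
cat > h.py <<'E'
from station import manip
import numpy as np, cv2
from scipy.spatial.transform import Rotation as R
def ray(cam,px,s=None):
    c=manip.get_calibration(cam); f=240/np.tan(np.radians(c["fov_y"]/2))
    d=np.array([px[0]-c["cx"],px[1]-c["cy"]])/f
    if cam=="wrist":
        r=np.linalg.norm(d); v=np.array([*(d*(np.sin(r)/r if r>1e-9 else 1)),np.cos(r)])
        T=np.eye(4); T[:3,:3]=R.from_quat(s["tool_rot"]).as_matrix(); T[:3,3]=s["tcp_pos"]
        E=T@np.array(c["tool_from_camera"])
    else:
        v=np.array([*d,1]); E=np.array(c["extrinsics"])
    return E[:3,3],E[:3,:3]@v
def at(cam,px,z,s=None):
    o,v=ray(cam,px,s); return o+v*(z-o[2])/v[2]
def snap(cam,name=None):
    s=manip.sense(); im=manip.snapshot(cam)
    if name: cv2.imwrite("pics/"+name,im[:,:,::-1])
    return s,im
E
python3 - <<'E'
from h import *
for cam in("scene","wrist"):
    s,im=snap(cam,cam+"0.png")
    for n in["pin_1_top","pin_2_top","pin_3_top","pin_4_top","holder","cover"]:
        z=.03 if "pin" in n else 0.017 if n=="cover" else 0
        for d in manip.mark_of(cam,n)[:4]: print(cam,n,round(d["p"],2),np.round(d["position"]),np.round(at(cam,d["position"],z,s),4))
print(s["tcp_pos"],s["tool_rot"],s["t"],s["finger_gap"],s["force"])
E
```

```text
scene pin_1_top 0.35 [306. 268.] [0.6261 0.1918 0.03  ]
scene pin_2_top 0.54 [312. 318.] [0.5634 0.111  0.03  ]
scene pin_3_top 0.37 [278. 304.] [0.5416 0.1682 0.03  ]
scene pin_4_top 0.59 [336. 280.] [0.6441 0.1377 0.03  ]
scene holder 0.62 [308. 303.] [0.5932 0.1533 0.    ]
scene cover 0.72 [308. 298.] [0.5914 0.1495 0.017 ]
wrist pin_1_top 0.41 [332.   5.] [0.6263 0.1972 0.03  ]
wrist pin_2_top 0.66 [263.  98.] [0.5622 0.1076 0.03  ]
wrist pin_3_top 0.63 [245.  39.] [0.5448 0.1659 0.03  ]
wrist pin_4_top 0.6 [353.  64.] [0.6448 0.1388 0.03  ]
wrist pin_4_top 0.18 [296.  56.] [0.5934 0.1462 0.03  ]
wrist holder 0.78 [300.  54.] [0.5936 0.1557 0.    ]
wrist cover 0.8 [296.  54.] [0.5913 0.1517 0.017 ]
wrist cover 0.37 [350.  64.] [0.6428 0.1413 0.017 ]
[6.24830938e-01 5.56118729e-05 2.31070928e-01] [ 7.07118515e-01  7.07095001e-01 -1.46780919e-04 -2.10593323e-04] 0.35 0.9982516387870902 [-0.45906061 -1.14039799  0.36625718]
```

View pics/scene0.png

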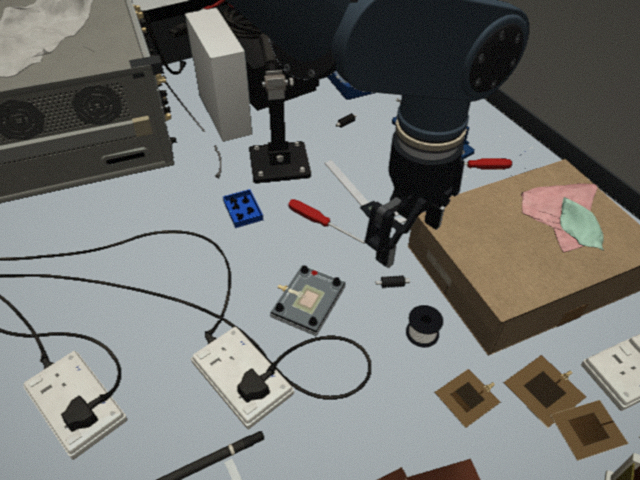

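View pics/wrist0.png

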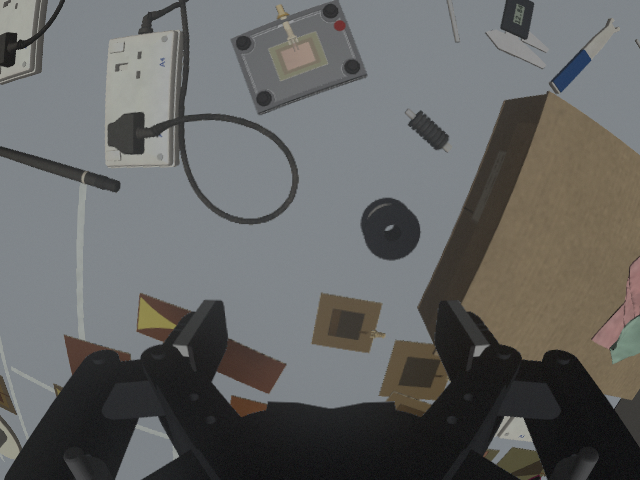

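The pictures show the holder with its connector at the top. In the wrist view, pin 1 is by the red dot at (332,8), pin 2 is at (264,98), pin 3 at (243,43) and pin 4 at (352,67). This agrees with the networks. I'll go closer with the fingers shut.

Emit:
step_arm --targets "40 -12 30 0;80 -25 60 0;100 -32 90 0;100 -32 90 0;100 -32 90 0;100 -32 90 0;100 -32 90 0" --gripper 1

```text
t: 1.4
tcp_pos: [0.5949, 0.0989, 0.1429]
tool_rot: [0.708, 0.707, 0.001, 0.001]
force: [-0.8, 0.4, 0.0]
finger_gap: 0.001
gripper_force: 0.0
```

```bash
cat > look.py <<'E'
from h import *
import sys
s,im=snap("wrist",sys.argv[1])
for n in["pin_1_top","pin_2_top","pin_3_top","pin_4_top","holder","cover"]:
    z=.03 if "pin" in n else 0.017 if n=="cover" else 0
    for d in manip.mark_of("wrist",n)[:2]: print(n,round(d["p"],2),np.round(d["position"]),np.round(at("wrist",d["position"],z,s),4))
for n in["pin_1","pin_2","pin_3","pin_4"]:
    for d in manip.mark_of("wrist",n+"_top")[:0]: pass
print(s["tcp_pos"],s["tool_rot"],s["t"],s["finger_gap"],s["force"])
E
python3 look.py w1.png
```

```text
pin_1_top 0.62 [374. 100.] [0.6247 0.1952 0.03  ]
pin_2_top 0.52 [284. 223.] [0.5621 0.109  0.03  ]
pin_2_top 0.44 [478. 250.] [0.7076 0.0879 0.03  ]
pin_3_top 0.7 [253. 144.] [0.542  0.1653 0.03  ]
pin_4_top 0.65 [402. 182.] [0.6449 0.1386 0.03  ]
holder 0.72 [326. 157.] [0.5921 0.1535 0.    ]
cover 0.9 [328. 162.] [0.5937 0.1511 0.017 ]
[0.59485439 0.09887125 0.1429151 ] [0.70763023 0.70658024 0.00127823 0.00147783] 1.4 0.0011293726880550632 [-0.78154147  0.39388334  0.0379706 ]
```

View pics/w1.png

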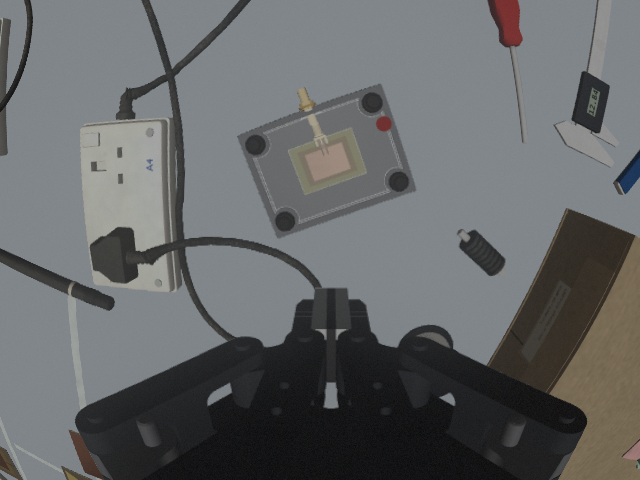

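The fit is consistent: spacings 88 and 60 mm, centre (0.593, 0.152). The wrist view shows the pins at (372,103), (285,220), (255,145) and (399,181). Next I go above pin 1.

Emit:
step_arm --targets "40 14 30 0;80 28 60 0;95 32 90 0;95 32 96 0;95 32 96 0;95 32 96 0;95 32 96 0;95 32 96 0"

```text
t: 2.75
tcp_pos: [0.626, 0.1941, 0.0471]
tool_rot: [0.708, 0.707, 0.001, 0.001]
force: [-0.0, 0.2, -0.3]
finger_gap: -0.0
gripper_force: 0.0
```

Run:
```python
from h import *
s,a=snap("wrist")
for n in["pin_1_top","pin_3_top","pin_4_top"]:
    for d in manip.mark_of("wrist",n)[:2]: print(n,round(d["p"],2),np.round(d["position"]),np.round(at("wrist",d["position"],.03,s),4))
_,b=snap("side")
for n in["pin_1_top","pin_2_top","pin_3_top","pin_4_top"]:
    for d in manip.mark_of("side",n)[:2]: print(n,round(d["p"],2),np.round(d["position"]),np.round(at("side",d["position"],.03),4))
c=np.vstack([a[0:480,:],b])[:, :]
cv2.imwrite("pics/w2.png",cv2.resize(np.hstack([a,b]),(800,300))[:,:,::-1])
print(s)
```

```text
pin_1_top 0.53 [329. 288.] [0.6255 0.1956 0.03  ]
pin_3_top 0.48 [172. 340.] [0.5407 0.1638 0.03  ]
pin_1_top 0.48 [333. 255.] [0.6189 0.1891 0.03  ]
pin_2_top 0.36 [385. 236.] [0.5551 0.1054 0.03  ]
{'t': 2.75, 'q': array([ 1.30592096e-01,  7.98074817e-01,  1.47847915e+00, -1.38302883e-04,
        8.62352528e-01,  1.32007590e-01]), 'qd': array([ 0.00423951,  0.00581455,  0.00306527, -0.00013522,  0.00214049,
       -0.00122992]), 'tau': array([ 8.45029252e-02, -4.98194468e+01, -1.24781549e+01,  2.27400596e-03,
       -3.81705147e-03, -8.20426358e-04]), 'tcp_pos': array([0.6259866 , 0.19413868, 0.04707128]), 'tool_rot': array([0.70757467, 0.7066373 , 0.00103388, 0.00085891]), 'force': array([-0.04260333,  0.24203785, -0.26284194]), 'ft_torque': array([ 0.02625678, -0.00052693,  0.00564629]), 'gripper_force': 0.0, 'finger_gap': -9.027319233938618e-05}
```

View pics/w2.png

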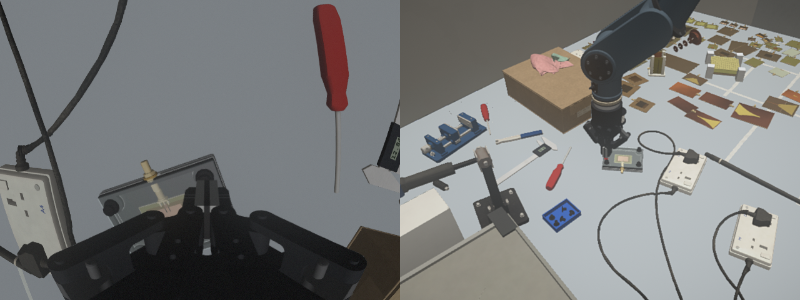

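Left panel: the shut fingers cover pin 1's place, and the arm clears the stand and the screwdriver. Now I descend gently.

Emit:
step_arm --targets "1 -1 5 0;1 -1 10 0;1 -1 14 0;1 -1 16 0;1 -1 17 0;1 -1 18 0;1 -1 19 0;1 -1 20 0;1 -1 20 0"

```text
t: 4.1
tcp_pos: [0.6236, 0.196, 0.0252]
tool_rot: [0.707, 0.707, -0.0, -0.0]
force: [-2.1, -0.8, 2.3]
finger_gap: 0.003
gripper_force: 1.3
```

Emit:
step_arm --targets "0 0 0.5 0;0 0 1 0;0 0 1.5 0;0 0 1.5 0"

```text
t: 4.5
tcp_pos: [0.6238, 0.196, 0.024]
tool_rot: [0.707, 0.707, -0.0, -0.0]
force: [-2.6, -0.3, 5.6]
finger_gap: 0.0
gripper_force: 2.4
```

Emit:
step_arm --targets "0 0 0.5 0;0 0 1 0;0 0 1 0;0 0 1 0"

```text
t: 4.9
tcp_pos: [0.6239, 0.196, 0.0235]
tool_rot: [0.707, 0.707, -0.0, -0.0]
force: [-3.7, -0.7, 6.8]
finger_gap: -0.001
gripper_force: 3.5
```

Force over 3 N and rising with gasket stiffness means pin 1 is home. I'll lift, move above pin 2 and check pin 1 on the way.

Emit:
step_arm --targets "0 0 -10 0;0 0 -40 0;-40 -30 -55 0;-80 -58 -45 0;-87 -62 -25 0;-87 -62 -25 0;-87 -62 -25 0;-87 -62 -25 0"

```text
t: 5.7
tcp_pos: [0.5641, 0.1098, 0.0485]
tool_rot: [0.707, 0.707, 0.001, 0.001]
force: [0.1, 0.0, 0.2]
finger_gap: -0.003
gripper_force: 0.0
```

Run:
```python
from h import *
s,a=snap("wrist")
for n in["pin_1_top","pin_2_top","pin_3_top","pin_4_top"]:
    for d in manip.mark_of("wrist",n)[:2]: print(n,round(d["p"],2),np.round(d["position"]),np.round(at("wrist",d["position"],.025 if "1" in n else .03,s),4))
cv2.imwrite("pics/w3.png",cv2.resize(a[100:400,140:540],(800,600))[:,:,::-1])
print(s["t"],s["tcp_pos"],s["force"])
```

```text
pin_1_top 0.79 [462. 112.] [0.6245 0.1945 0.025 ]
pin_2_top 0.63 [325. 294.] [0.5617 0.1076 0.03  ]
pin_3_top 0.84 [280. 174.] [0.5423 0.1647 0.03  ]
pin_4_top 0.56 [497. 234.] [0.6449 0.1377 0.03  ]
5.7 [0.56413103 0.10977096 0.0485392 ] [0.14656864 0.03308823 0.19002894]
```

View pics/w3.png

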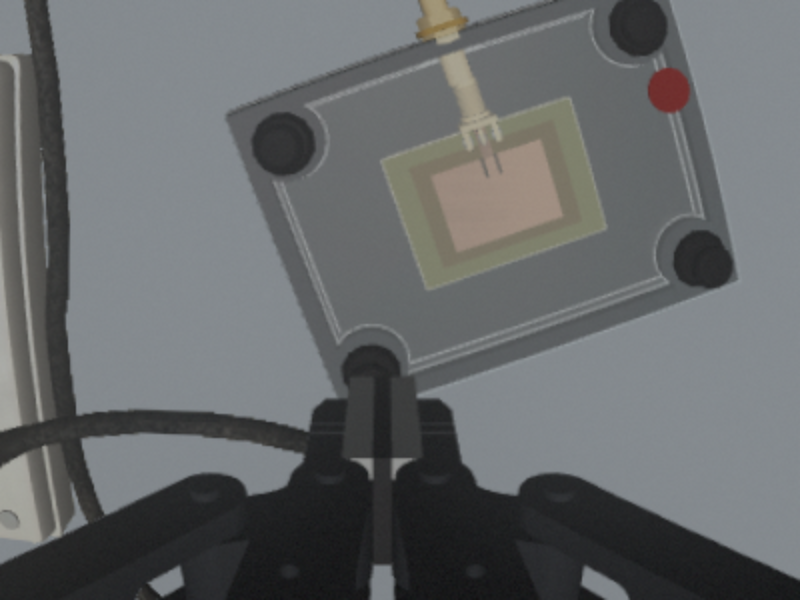

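Pin 1's head (crop 637,25) sits concentric on its collar, the others stand proud, and the holder hasn't moved. The tips at (380,380) are over pin 2, so I press it.

Emit:
step_arm --targets "0 0 8 0;0 0 13 0;0 0 17 0;0 0 19 0;0 0 20 0;0 0 21 0;0 0 22 0;0 0 23 0;0 0 24 0;0 0 24 0;0 0 24 0"

```text
t: 7.05
tcp_pos: [0.5617, 0.1091, 0.024]
tool_rot: [0.707, 0.707, -0.0, -0.0]
force: [-3.1, 0.1, 4.5]
finger_gap: -0.0
gripper_force: 2.4
```

Emit:
step_arm --targets "0 0 0.5 0;0 0 1 0;0 0 1.5 0;0 0 1.5 0;0 0 1.5 0"

```text
t: 7.55
tcp_pos: [0.5617, 0.1091, 0.023]
tool_rot: [0.707, 0.707, -0.0, -0.0]
force: [-3.0, -0.8, 8.3]
finger_gap: 0.002
gripper_force: 4.4
```

Pin 2 is home. Next is pin 3.

Emit:
step_arm --targets "0 0 -10 0;0 0 -35 0;30 -10 -38 0;56 -20 -30 0;56 -20 -25 0;56 -20 -25 0;56 -20 -25 0"

```text
t: 8.25
tcp_pos: [0.5428, 0.1645, 0.0472]
tool_rot: [0.707, 0.707, 0.0, 0.0]
force: [-0.1, 0.4, 1.0]
finger_gap: -0.004
gripper_force: 0.0
```

Run:
```python
from h import *
s,a=snap("wrist")
for n in["pin_1_top","pin_3_top","pin_4_top"]:
    for d in manip.mark_of("wrist",n)[:2]: print(n,round(d["p"],2),np.round(d["position"]),np.round(at("wrist",d["position"],.025 if "1" in n else .03,s),4))
print(s["t"],s["tcp_pos"],s["force"])
```

```text
pin_3_top 0.7 [331. 294.] [0.5431 0.1633 0.03  ]
pin_4_top 0.74 [517. 332.] [0.6446 0.1374 0.03  ]
8.25 [0.54280635 0.16451943 0.04722563] [-0.08454054  0.44043447  1.02440928]
```

Emit:
step_arm --targets "0 0 8 0;0 0 13 0;0 0 16 0;0 0 18 0;0 0 19 0;0 0 20 0;0 0 21 0;0 0 22 0;0 0 23 0;0 0 23.5 0;0 0 23.5 0"

```text
t: 9.55
tcp_pos: [0.5416, 0.165, 0.0239]
tool_rot: [0.707, 0.707, -0.0, -0.0]
force: [-2.5, -1.0, 4.3]
finger_gap: -0.0
gripper_force: 2.5
```

Emit:
step_arm --targets "0 0 0.5 0;0 0 1 0;0 0 1.5 0;0 0 1.5 0;0 0 1.5 0"

```text
t: 10.05
tcp_pos: [0.5417, 0.165, 0.023]
tool_rot: [0.707, 0.707, -0.0, -0.0]
force: [-3.6, -2.6, 8.5]
finger_gap: -0.002
gripper_force: 4.3
```

Pin 3 is home. On to pin 4.

Emit:
step_arm --targets "0 0 -10 0;0 0 -40 0;-10 40 -50 0;-22 85 -50 0;-27 103 -35 0;-27 103 -25 0;-27 103 -25 0;-27 103 -25 0"

```text
t: 10.85
tcp_pos: [0.6428, 0.1386, 0.0465]
tool_rot: [0.707, 0.707, -0.001, -0.001]
force: [-0.2, -0.3, 0.5]
finger_gap: 0.004
gripper_force: 0.0
```

Run:
```python
from h import *
s,a=snap("wrist")
for n in["pin_1_top","pin_3_top","pin_4_top"]:
    for d in manip.mark_of("wrist",n)[:2]: print(n,round(d["p"],2),np.round(d["position"]),np.round(at("wrist",d["position"],.03 if "4" in n else .025,s),4))
print(s["t"],s["tcp_pos"],s["force"])
```

```text
pin_1_top 0.75 [289. 173.] [0.6241 0.1934 0.025 ]
pin_1_top 0.72 [335. 293.] [0.6451 0.1358 0.025 ]
pin_3_top 0.75 [132. 235.] [0.5417 0.1647 0.025 ]
pin_3_top 0.28 [454. 356.] [0.7106 0.0967 0.025 ]
pin_4_top 0.42 [334. 293.] [0.6443 0.1378 0.03  ]
10.85 [0.64282084 0.13856551 0.0465113 ] [-0.16921902 -0.32855926  0.45380118]
```

Emit:
step_arm --targets "0 0 8 0;0 0 13 0;0 0 16 0;0 0 18 0;0 0 19 0;0 0 20 0;0 0 21 0;0 0 22 0;0 0 23 0;0 0 23.5 0;0 0 23.5 0"

```text
t: 12.15
tcp_pos: [0.6447, 0.138, 0.024]
tool_rot: [0.707, 0.707, -0.0, -0.0]
force: [-3.7, 0.4, 5.3]
finger_gap: -0.001
gripper_force: 2.4
```

Emit:
step_arm --targets "0 0 0.5 0;0 0 1 0;0 0 1.5 0;0 0 1.5 0;0 0 1.5 0"

```text
t: 12.65
tcp_pos: [0.6448, 0.138, 0.0231]
tool_rot: [0.707, 0.707, -0.0, -0.0]
force: [-4.0, 0.5, 8.8]
finger_gap: -0.001
gripper_force: 4.1
```

Emit:
step_arm --targets "0 0 -10 0;0 0 -40 0;-20 -15 -70 0;-40 -50 -110 0;-40 -50 -120 0;-40 -50 -120 0;-40 -50 -120 0"

```text
t: 13.35
tcp_pos: [0.5964, 0.0982, 0.1423]
tool_rot: [0.707, 0.707, 0.001, 0.001]
force: [0.3, 0.5, -0.5]
finger_gap: 0.001
gripper_force: 0.0
```

```bash
python3 look.py w5.png; python3 -c "
import cv2;a=cv2.imread('pics/w5.png');cv2.imwrite('pics/w5c.png',cv2.resize(a[40:280,180:500],(800,600)))"
```

```text
pin_1_top 0.74 [254. 145.] [0.5434 0.1638 0.03  ]
pin_1_top 0.69 [371. 101.] [0.624 0.194 0.03 ]
pin_2_top 0.55 [283. 222.] [0.5627 0.1088 0.03  ]
pin_4_top 0.63 [396. 180.] [0.642  0.1389 0.03  ]
pin_4_top 0.52 [324. 156.] [0.5922 0.1555 0.03  ]
holder 0.68 [325. 156.] [0.5926 0.154  0.    ]
cover 0.9 [325. 162.] [0.5926 0.1507 0.017 ]
[0.59636226 0.0981956  0.14234847] [0.70717748 0.70703485 0.00098473 0.00086853] 13.35 0.0008495229034040927 [ 0.33963906  0.47491272 -0.53397366]
```

View pics/w5c.png

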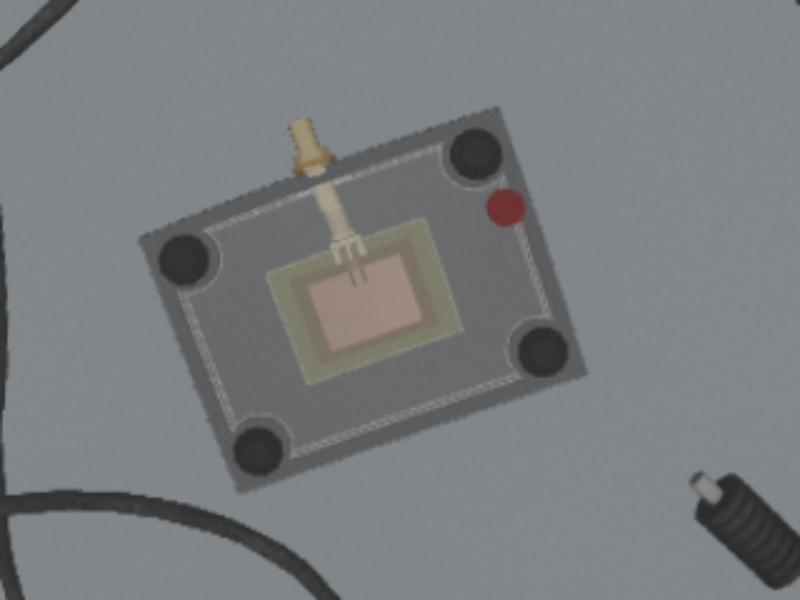

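All four heads, at (476,153), (258,450), (184,260) and (543,352) in the crop, sit concentric on their collars. The holder and the things round it have not moved.

```bash
python3 -c "
from station import manip
print(manip.sign_off())"
```

```text
the job is handed in; nothing more can be done
None
```

I pushed all four pins home in the order you gave (1, 2, 3, 4), with at most about 9 N of upward force on the tool; the last picture shows the holder and the attenuator unmoved, and the job is handed in (the hand-in returned no verdict).

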